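# Put the receipt printer back in service

## Task

The receipt printer has just been given a new paper roll and its cover still stands open. Push the front edge of the cover down until it snaps shut, then press the raised end of the power rocker to switch the printer on, and only then press the round feed key all the way down and let it come up again. Just push and press: pick nothing up, do not swing the cover further open, and leave the things round the printer where they are.

Things in the scene. Friction and masses are not known exactly. Their poses are not given: they have to be found in the camera images.
- printer: receipt printer, dark grey box 190 deep (x), 165 wide (y), 125 mm high, standing firm. Origin: centre of its underside; x points to its back, y to its left, z up; its front looks to the robot. Cover over the paper bay at the left; on the flat deck at the right (y = -57 mm) two switches, one about 50 mm in front of the origin, one 36 mm behind: either may be the front one.
- cover_hinge (a point): middle of the cover's hinge line, at the rear of the paper bay, 121 mm above the counter; axes as the printer's. It does not move.
- cover (a joint): cover angle (rad): 0 = shut, flush with the deck; grows as its front edge rises and swings back; starts at 0.75 to 1.05, at most 1.4. A light spring lifts it (1 to 2 N at the edge). In the last 0.11 rad a spring catch snaps over the roller under the edge (takes about 6 to 8 N), then it stays below 0.02 by itself; let go earlier it springs up. Below 0 it is on a hard stop.
- cover_edge (a point): point to push: top face, middle of the front edge, 96 mm from the hinge line (cover 100 wide, 109 long, 5 mm thick; top face 4 mm above the hinge line when shut). At cover angle a it lies -96 cos a + 4 sin a mm along the printer's x from the hinge and 96 sin a + 4 cos a mm above it; point z = the cover's outer normal.
- power_rocker (a joint): angle of the power rocker, a rectangular see-saw 37 mm long (along the printer's x) and 22 mm wide in a raised frame: 0 = off (rear end up), 0.44 = on (rear end pressed down). It snaps over past the middle and stays; needs about 4 to 5 N at the end.
- rocker_raised_end (a point): on the top face of the rocker's rear end, the one that is up while it is off, 13.5 mm behind the pivot; it starts about 16 mm above the deck (141 mm above the counter) and sinks by 6 mm when switched on. Moves with the rocker.
- feed_key (a joint): travel of the round feed key: 0 = up, 0.005 m = fully down (needs about 5 N); springs back up by itself.
- feed_key_top (a point): centre of the top of the feed key, a round key 24 mm across in a raised frame of the same size as the rocker's; starts 14 mm above the deck (139 mm above the counter) and moves straight down with the key.
- tip_jar: glass jar, 66 mm across, 79 mm high, standing in front of the printer's left corner; origin at the centre of its underside. Leave alone.
- stapler: stapler, 36x135x42 mm, lying right of the printer; origin at the centre of its underside. Leave alone.
- matchbox: matchbox, 37x56x16 mm, lying in front of the printer; origin at the centre of its underside. Leave alone.
- pen_2: pen, 145 mm long, 9 mm thick, lying in front of the printer; origin at the centre of its underside. Leave alone.
- counter_sign: upright board on a wooden foot, left of and behind the printer, 185 mm wide, 0.23 m high; fixed. Origin at the centre of its underside. Keep clear of it.
- drink_dispenser: large glass drink dispenser on a wire stand, 228x220 mm, its top 0.43 m above the counter, well to the left of the printer; fixed, stands in the direct way of an arm that comes from the left: pass in front of it (its tap reaches to 0.11 m in front of the origin). Origin at the centre of its underside.

How it is judged:
By the outcome, as a careful person would: the job done as asked, in the order asked, and still so for the second after the job is handed in, with the robot touching nothing.
It also fails if it takes over 43 s, if anything falls off the work surface, if the arm or the gripper's body presses on something with over 40 N, if the wrist force passes 120 N, or if a joint passes its speed limit or range.

## Robot

A 6-joint arm with a two-finger parallel gripper is mounted at the origin on a cart in front of the work surface, level with it; the furniture and walls round the work are solid. World frame = base frame: x ahead of the robot, y to its left, z up, the work surface at z = 0. Lengths are in mm, angles in rad, forces in N, time in s.
With the tool pointing down it reaches from about 325 to 900 mm from the base axis. Payload 6.1 kg.
Tool frame: the origin (TCP) lies on the centre line of the jaws, within the pads' length; the fingertips stand 19 mm ahead of it and the grasp point (between the pads) is the TCP; x points along the fingers, y is the direction in which the jaws open and shut, and the axes are right-handed (so a half turn about x gives the same grasp; the last joint's range is limited). The gripper opens to 85 mm and grips with 20 to 120 N. Pads are 22 mm wide; open, the fingers measure 114 mm over their backs; the gripper's body (76 mm by 85 mm) begins 54 mm behind the grasp point. The pads swing forward as they close: fully open they stand 13 mm farther back than shut.
Start: joints at [1.159, 0.22, 1.526, -0, 1.395, -0.126], TCP at [176.202, 599.641, 250.3] pointing down, gripper open.
Joint ranges: [-2.98, 2.98], [-0.91, 2.08], [0.09, 2.57], [-1.24, 4.39], [0.2, 2.65], [-2.68, 2.68]. Speed limits (rad/s): [2.57, 2.57, 3.01, 3.14, 3.14, 3.14].

## Interface

Orientations are given as [roll, pitch, yaw] about the fixed x, y, z axes, in that order (R = Rz(yaw) Ry(pitch) Rx(roll)).
In Python, from bench import bot gives the robot as it stands.
- The arm moves only by the shell command python3 -m creep 'ROWS' [FORCE]. ROWS is text: rows parted by semicolons, each of 7 numbers parted by spaces: the turn, a rotation vector about the tool's x, y, z in rad, then the shift along the tool's x, y, z in mm, then the gripper's target within -1 to 1 (fully open at 1, half-way at 0, shut at -1). A call has 1 to 20 rows; each row is the pose to reach, as a shift and turn from the pose commanded when the call began, along the tool's axes at that moment; what a row does not reach only later rows make up. A row lasts 1/10 s, in which the tool goes at most 50 mm and 8.59 degrees, less where a joint would pass 70% of its speed; a pose out of reach is approached as far as the arm can. A call with a gripper value outside its range is refused whole. The fingers move at their own pace and stop on an object; FORCE is the grip in N (left out, the last holds). Time passes only in rows, so rows that repeat a pose let the fingers close. It gives the time, the measured TCP pose, the force and the opening at its end, in the units of the state.
- bot.get_obs(): the state, without advancing time (a new reading comes with each control period).
- bot.snapshot(name): name is "scene" or "top"; returns a dict with "image" (384x512x3 uint8, red, green, blue), "depth" (384x512 float32, mm along the optical axis (not along the pixel's ray), 0 where there is no reading), "mtx" (3x3 intrinsics, pixels), "dist_coeffs" ([k1, k2, p1, p2, k3] as OpenCV has them; the pictures are not rectified), "origin" and "rotation" of the camera in the world. Camera axes: x right, y down, z forward; pixel columns grow to the right and rows downward; lengths in mm; the calibration is good to about 2 mm. A picture is of the moment at which its call begins.
- bot.finish_job(): hands the job in, once; it reports no verdict.
Trained networks look in the newest picture that a camera, given by its name, has taken for a name from the list of things; names that differ only in an ending like _2 or _b are one class to them, and where a whole thing is asked for, a point or a joint stands for the part that bears it (a point fixed in the world has none). Each returns a list of dicts, best first, with "score" (0 to 1); they miss things now and then, are a little off and sometimes report something else, mostly with a low value. They report only what shows in the picture. A call takes as long as a camera call.
- bot.trace(query, camera): "region" (384x512 bool, what is visible of it) and "extent" ([left, top, right, bottom] in pixels, round what is visible of it).
- bot.spot_point(query, camera): "uv" ([column, row] in pixels: a listed point, or the origin of a listed thing).
The state is a dict: "time_s": time; "joints": joint angles; "qvel": joint speeds; "joint_efforts": joint torques, N m; "ee_pos": TCP position; "tcp_rot": TCP orientation; "contact_force": force on the tool from outside, world axes, zero at the start; "moment": the same for the moment, N m; "opening": finger opening in mm.
Only numpy, scipy, OpenCV 4.12 (cv2) and the standard library are available. Lean on these libraries where they do the work, as an engineer would, in place of code of your own. Each camera call takes 0.05 s, during which the arm holds its last target.

## Working session

There is one attempt and no reset: what is moved stays moved. The work goes in short steps, Python scripts to look and compute and a shell command to move; the robot and the scene stay as the last step left them, time stands still between calls to the robot, and variables do not carry over. Pictures are saved under pics/ and viewed, and the job is handed in when it is done.

```bash
ls; mkdir -p pics; cat > h.py <<'E'
import numpy as np, cv2
from bench import bot
def px2w(s,uv,depth=None):
    uv=np.array(uv,float)
    n=cv2.undistortPoints(uv.reshape(1,1,2),np.array(s["mtx"],float),np.array(s["dist_coeffs"],float)).ravel()
    d=s["depth"]
    if depth is None:
        c,r=int(round(uv[0])),int(round(uv[1])); p=d[max(0,r-2):r+3,max(0,c-2):c+3]; p=p[p>0]; depth=np.median(p) if len(p) else np.nan
    return np.array(s["origin"])+np.array(s["rotation"])@(np.array([n[0],n[1],1])*depth)
def px2z(s,uv,z):
    n=cv2.undistortPoints(np.array(uv,float).reshape(1,1,2),np.array(s["mtx"],float),np.array(s["dist_coeffs"],float)).ravel()
    d=np.array(s["rotation"])@np.array([n[0],n[1],1]); o=np.array(s["origin"]); return o+d*(z-o[2])/d[2]
E
python3 - <<'E'
from h import *
for c in ("scene","top"):
    s=bot.snapshot(c); cv2.imwrite(f"pics/{c}0.png",s["image"][:,:,::-1]); print(c,np.round(s["origin"]),np.round(s["rotation"],2).tolist())
    for q in ["printer","cover_hinge","cover_edge","rocker_raised_end","feed_key_top","tip_jar","stapler","matchbox","pen_2","counter_sign","drink_dispenser"]:
        r=bot.spot_point(q,c)
        for k in r[:2]: print(q,np.round(k["uv"],1),round(k["score"],2),np.round(px2w(s,k["uv"])))
print(bot.get_obs())
E
```

```text
pics
scene [-463. -414.  626.] [-2.04, -0.01, -1.25]
printer [317.9 226. ] 0.95 [-2117. -2068. -1027.]
cover_hinge [325.9 184.8] 0.89 [-2342. -2293. -1253.]
cover_hinge [352.5 248.1] 0.47 [-2328. -2278. -1238.]
cover_edge [316.  164.2] 0.66 [-2157. -2108. -1068.]
rocker_raised_end [325.8 184.3] 0.63 [-2341. -2292. -1251.]
rocker_raised_end [333.5 195.2] 0.58 [-2199. -2150. -1110.]
feed_key_top [347.3 184.9] 0.55 [-2433. -2384. -1343.]
tip_jar [352.6 246.4] 0.66 [-2335. -2286. -1246.]
stapler [350.8 248.1] 0.98 [-2312. -2263. -1222.]
matchbox [288.2 240.8] 0.72 [-1982. -1932.  -892.]
pen_2 [325.2 253.9] 0.5 [-2132. -2082. -1042.]
counter_sign [317.2 225.1] 0.42 [-2113. -2064. -1024.]
top [ 299.  -85. 1073.] [-2.94, -0.0, -1.6]
printer [311.4 179. ] 0.75 [-1789. -2172. -1014.]
cover_hinge [319.8 145.5] 0.63 [-1813. -2197. -1038.]
cover_edge [319.2 158.1] 0.69 [-1625. -2009.  -851.]
cover_edge [291.1 212. ] 0.67 [-1720. -2103.  -945.]
rocker_raised_end [338.2 185.6] 0.49 [-1885. -2269. -1111.]
feed_key_top [264.5 200.7] 0.62 [-1474. -1858.  -700.]
feed_key_top [348.3 163.1] 0.44 [-2002.
[... 192 characters left out ...]
[-2095. -2479. -1321.]
{'time_s': 1.2, 'joints': array([ 1.15885421e+00,  2.20413399e-01,  1.52650762e+00,  2.78159092e-05,
        1.39469576e+00, -1.26084546e-01]), 'qvel': array([-2.08812980e-04,  7.66801826e-05,  5.26426418e-04,  7.48063073e-04,
       -2.75792129e-04, -3.84021914e-04]), 'joint_efforts': array([ 9.14511693e-04, -4.96864450e+01, -3.89722180e+01, -3.30666517e-04,
        1.26662846e-03,  7.25133532e-06]), 'ee_pos': array([176.2200697 , 599.63324613, 250.28729278]), 'tcp_rot': array([-2.54548067,  1.57075983, -2.83134311]), 'contact_force': array([-0.545452  ,  0.14114289, -1.1113688 ]), 'moment': array([-0.04078404, -0.00986542, -0.01405872]), 'opening': 85.15756501067388}
```

```bash
python3 - <<'E'
t=open('h.py').read()
t=t.replace('np.array(s["rotation"])','Rc(s)')+'''
from scipy.spatial.transform import Rotation as Rn
def Rc(s): return Rn.from_euler("xyz",s["rotation"]).as_matrix()
'''
open('h.py','w').write(t)
E
python3 - <<'E'
from h import *
import pickle
S={c:bot.snapshot(c) for c in("scene","top")}
pickle.dump(S,open("S0.pkl","wb"))
D={"scene":dict(printer=(317.9,226),hinge=(325.9,184.8),edge=(316,164.2),rock=(325.8,184.3),rock2=(333.5,195.2),feed=(347.3,184.9),stapler=(350.8,248.1),matchbox=(288.2,240.8),pen=(325.2,253.9)),
"top":dict(printer=(311.4,179),hinge=(319.8,145.5),edge=(319.2,158.1),rock=(338.2,185.6),feed=(348.3,163.1),jar=(264.5,202.7),stapler=(348.3,199.3),matchbox=(292.4,213.3),pen=(330.8,218.7))}
for c in S:
    for k,v in D[c].items(): print(c,k,np.round(px2w(S[c],v)))
    im=S[c]["image"][:,:,::-1]
    cr=im[120:290,230:400]
    cv2.imwrite(f"pics/{c}crop.png",cv2.resize(cr,(595,595),interpolation=cv2.INTER_CUBIC))
E
```

```text
scene printer [ 444. -287.   63.]
scene hinge [ 605. -277.  112.]
scene edge [ 550. -250.  198.]
scene rock [ 604. -276.  114.]
scene rock2 [ 492. -315.  139.]
scene feed [ 602. -340.  124.]
scene stapler [ 453. -382.    5.]
scene matchbox [ 420. -211.   13.]
scene pen [ 406. -319.    3.]
top printer [ 523. -256.   86.]
top hinge [ 608. -277.  128.]
top edge [ 550. -258.  203.]
top rock [ 490. -317.  140.]
top feed [ 553. -350.  137.]
top jar [ 467. -122.   29.]
top stapler [ 469. -369.   39.]
top matchbox [ 434. -205.   16.]
top pen [ 417. -322.    1.]
```

View pics/scene0.png

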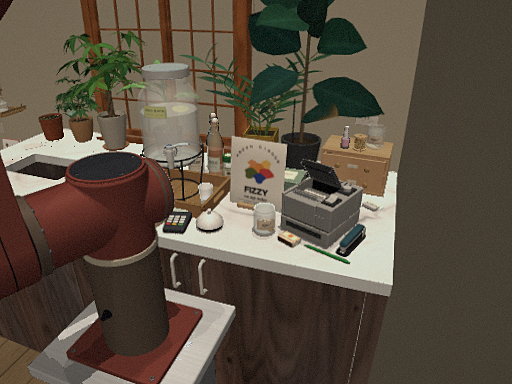

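View pics/top0.png

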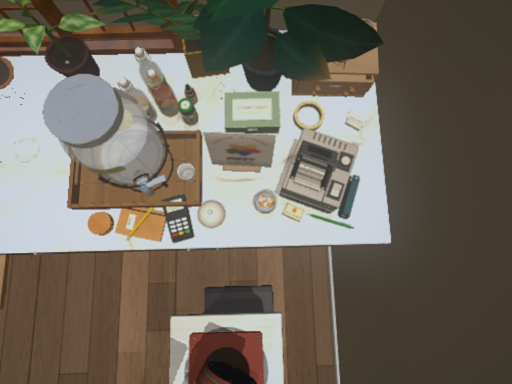

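View pics/scenecrop.png

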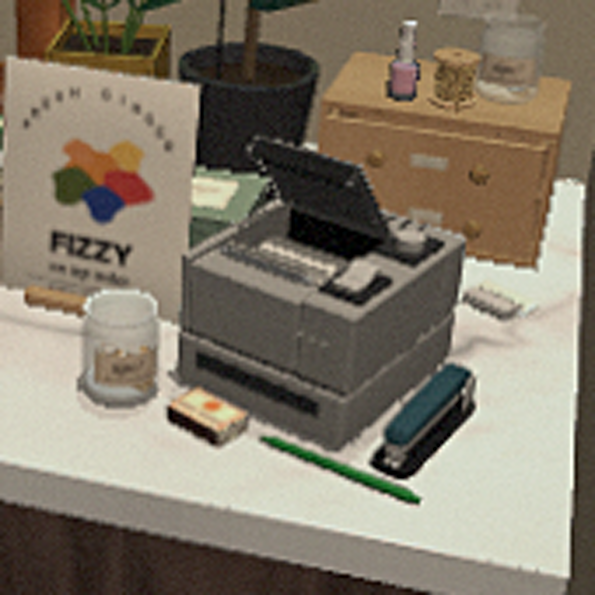

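View pics/topcrop.png

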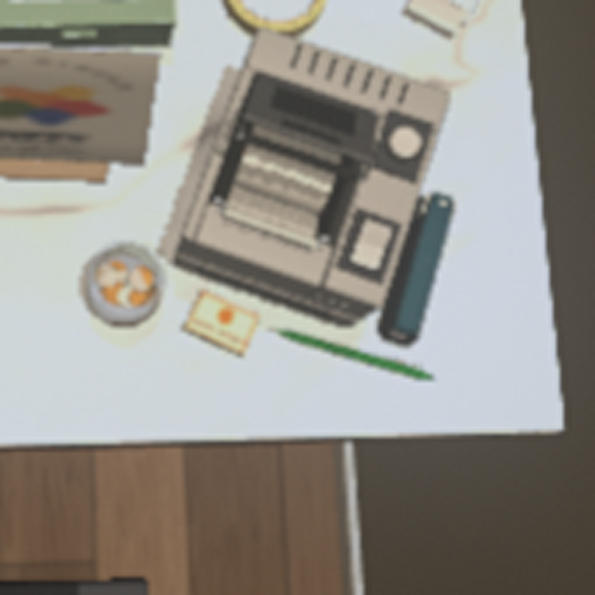

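```bash
cat >> h.py <<'E'
def cloud(s):
    v,u=np.mgrid[0:384,0:512]
    n=cv2.undistortPoints(np.stack([u,v],-1).reshape(-1,1,2).astype(float),np.array(s["mtx"],float),np.array(s["dist_coeffs"],float)).reshape(-1,2)
    d=s["depth"].reshape(-1,1).astype(float)
    P=np.c_[n,np.ones(len(n))]*d@Rc(s).T+np.array(s["origin"])
    P[d[:,0]<=0]=np.nan
    return P.reshape(384,512,3)
E
python3 - <<'E'
from h import *
import pickle
S=pickle.load(open("S0.pkl","rb"))
T=cloud(S["top"]);C=cloud(S["scene"])
for n,uv in dict(rock=(336.3,189.1),key=(345.7,160.6)).items():
    print(n,px2w(S["top"],uv).round(1), px2z(S["top"],uv,138).round(1))
for n,P in (("top",T),("scene",C)):
    q=P.reshape(-1,3); m=(q[:,2]>118)&(q[:,2]<131)&(q[:,0]>400)&(q[:,0]<680)&(q[:,1]<-140)&(q[:,1]>-440)
    q=q[m]; print(n,len(q),np.median(q[:,2]))
    r=cv2.minAreaRect(q[:,:2].astype(np.float32)); print(r, cv2.boxPoints(r).round())
# cover plane
for n,P in (("top",T),("scene",C)):
    q=P.reshape(-1,3); m=(q[:,2]>145)&(q[:,2]<230)&(q[:,0]>480)&(q[:,0]<660)&(q[:,1]<-190)&(q[:,1]>-350)
    q=q[m]; c=q.mean(0); u,sv,vt=np.linalg.svd(q-c); print(n,len(q),c.round(),vt[2].round(3),sv/np.sqrt(len(q)),q.min(0).round(),q.max(0).round())
E
```

```text
rock [ 481.7 -312.5  135.8] [ 481.2 -311.9  138. ]
key [ 559.8 -343.1  138.7] [ 560.  -343.3  138. ]
top 2068 124.29621833834881
((559.5372314453125, -248.54916381835938), (227.02017211914062, 187.84974670410156), 68.51060485839844) [[ 431. -320.]
 [ 605. -389.]
 [ 689. -177.]
 [ 514. -109.]]
scene 995 122.99853291868948
((557.6923828125, -248.4741668701172), (228.98179626464844, 189.7699432373047), 68.82949829101562) [[ 428. -321.]
 [ 605. -390.]
 [ 688. -176.]
 [ 511. -107.]]
top 583 [ 559. -261.  185.] [-0.632  0.254 -0.732] [28.9466885  26.54740127  5.74773782] [ 515. -319.  145.] [ 611. -205.  210.]
scene 437 [ 554. -261.  182.] [-0.671  0.262 -0.694] [32.26131906 25.81710783  5.69782239] [ 515. -316.  146.] [ 602. -206.  207.]
```

```bash
python3 - <<'E'
from h import *
import pickle
S=pickle.load(open("S0.pkl","rb"))
T=cloud(S["top"]);C=cloud(S["scene"])
yaw=np.radians(-21.4);px=np.array([np.cos(yaw),np.sin(yaw)]);py=np.array([-px[1],px[0]])
O=np.array([548.3,-277.1])
for n,P in (("top",T),("scene",C)):
    q=P.reshape(-1,3); L=np.c_[(q[:,:2]-O)@px,(q[:,:2]-O)@py,q[:,2]]
    print(n)
    # height map around switches
    for x0 in range(64,-104,-6):
        row=[]
        for y0 in range(-90,-24,6):
            m=(abs(L[:,0]-x0)<3)&(abs(L[:,1]-y0)<3)
            row.append("%4d"%np.median(L[m,2]) if m.any() else "   .")
        print("%4d"%x0," ".join(row))
    # extents at deck height
    m=(abs(L[:,2]-124)<5)&(abs(L[:,0])<120)&(abs(L[:,1])<95)
    print(np.percentile(L[m,0],[0.5,2,98,99.5]),np.percentile(L[m,1],[.5,2,98,99.5]))
    m=(L[:,2]>165)&(abs(L[:,0])<100)&(abs(L[:,1]-20)<60); 
    for yy in (-15,5,25,45,60):
        mm=m&(abs(L[:,1]-yy)<10); A=L[mm]; 
        if mm.any(): print("cover y",yy,len(A),A[A[:,2].argmax()].round(),A[A[:,0].argmin()].round())
    print("cov y",np.percentile(L[m,1],[1,99]))
    hi=q[(q[:,2]>150)&(q[:,0]<800)&(q[:,0]>250)&(q[:,1]<520)]
    for y0 in range(-500,520,60):
        a=hi[(hi[:,1]>=y0)&(hi[:,1]<y0+60)]
        if len(a)>3: print("hi",y0,len(a),"minx",np.percentile(a[:,0],1).round(),"zmax",a[:,2].max().round())
E
```

```text
top
  64    .  121  123  125  126  123  125  122  124  124  125
  58    .  124  124  129  129  128  130  129  128  123  125
  52    .    .  124  131  129  130  130  130  129  123  130
  46    .  121  127  130  133  137  137  128  129  124  139
  40    .  124  125  131  137  138  139  138  130  123  146
  34    .  123  127  129  140  138  138  137  129   91   57
  28    .  122  124  128  134  137  137  129  129   62   56
  22    .    .  127  128  129  132  129  131  129   88  166
  16    .  121  124  129  128  129  129  127  132   96   58
  10    .  123  123  128  125  125  126  125  127   98   58
   4    .    .  124  124  123  124  125  124  124   96   57
  -2    .  124  124  125  124  124  125  124  124  105   56
  -8    .  120  124  124  124  124  124  124  122  107   58
 -14    .  121  124  124  125  125  125  124  123  109  195
 -20    .  122  125  125  123  124  124  125  123  120   60
 -26    .  121  123  127  132  129  128  130  128  119   58
 -32    .  120  126  129  130  131  125  130  129  119   57
 -38    .  121  123  130  139  142  140  139  128  118   59
 -44    .    .  
[... 3278 characters left out ...]
59 [-11. -21. 207.] [-28. -13. 192.]
cover y 5 55 [-10.  12. 206.] [-27.   3. 193.]
cover y 25 55 [-11.  35. 207.] [-28.  19. 195.]
cover y 45 52 [-15.  42. 206.] [-28.  49. 196.]
cover y 60 58 [-11.  61. 206.] [-27.  50. 192.]
cov y [-31.87982437  67.86993306]
hi -500 143 minx 252.0 zmax 561.0
hi -440 24 minx 791.0 zmax 306.0
hi -380 281 minx 776.0 zmax 341.0
hi -320 522 minx 517.0 zmax 341.0
hi -260 624 minx 531.0 zmax 625.0
hi -200 544 minx 597.0 zmax 625.0
hi -140 853 minx 597.0 zmax 623.0
hi -80 1184 minx 601.0 zmax 610.0
hi -20 666 minx 605.0 zmax 618.0
hi 100 1070 minx 490.0 zmax 365.0
hi 160 2699 minx 470.0 zmax 438.0
hi 220 1545 minx 495.0 zmax 437.0
hi 280 346 minx 508.0 zmax 436.0
```

```bash
python3 - <<'E'
from h import *
import pickle
S=pickle.load(open("S0.pkl","rb"))
T=cloud(S["top"]);C=cloud(S["scene"])
yaw=np.radians(-21.4);px=np.array([np.cos(yaw),np.sin(yaw)]);py=np.array([-px[1],px[0]])
O=np.array([548.3,-277.1])
for n,P in (("top",T),("scene",C)):
    q=P.reshape(-1,3); L=np.c_[(q[:,:2]-O)@px,(q[:,:2]-O)@py,q[:,2]]
    m=(abs(L[:,1]-19)<44)&(abs(L[:,0])<95)&(L[:,2]>118)
    for x0 in range(-40,70,5):
        a=L[m&(abs(L[:,0]-x0)<2.5),2]
        if len(a): print(n,x0,len(a),np.percentile(a,[5,25,50,75,95]).round())
q=T.reshape(-1,3);w=q[(q[:,1]<-430)&(q[:,2]>100)&(q[:,0]>200)&(q[:,0]<800)];print(np.percentile(w[:,1],[50,90,99]),w.min(0),w.max(0))
from h import bot
o=bot.get_obs();print(Rn.from_euler("xyz",o["tcp_rot"]).as_matrix().round(3))
E
```

```text
top -25 53 [192. 195. 197. 198. 199.]
top -20 54 [194. 196. 197. 198. 200.]
top -15 11 [199. 206. 207. 207. 208.]
top -10 67 [205. 206. 207. 208. 209.]
top -5 35 [199. 201. 203. 204. 205.]
top 0 36 [193. 195. 197. 198. 200.]
top 5 34 [186. 189. 190. 192. 193.]
top 10 39 [181. 182. 184. 185. 186.]
top 15 32 [174. 175. 178. 179. 181.]
top 20 34 [169. 170. 172. 174. 175.]
top 25 30 [163. 164. 166. 167. 168.]
top 30 32 [156. 157. 159. 160. 162.]
top 35 34 [150. 151. 153. 154. 156.]
top 40 31 [144. 145. 146. 148. 149.]
top 45 25 [136. 138. 140. 142. 143.]
top 50 30 [130. 132. 134. 135. 136.]
top 55 32 [124. 126. 127. 129. 129.]
top 60 54 [121. 124. 125. 126. 128.]
top 65 53 [122. 124. 125. 126. 127.]
scene -30 3 [193. 194. 195. 195. 195.]
scene -25 64 [191. 192. 194. 196. 197.]
scene -20 13 [193. 196. 197. 197. 197.]
scene -15 18 [201. 204. 204. 205. 206.]
scene -10 59 [197. 200. 202. 205. 206.]
scene -5 35 [191. 192. 194. 195. 199.]
scene 0 17 [186. 187. 188. 188. 191.]
scene 5 1 [186. 186. 186. 186. 186.]
scene 10 5 [169. 171. 172. 175. 176.]
scene 15 29 [164. 166. 168. 169. 171.]
scene 20 31 [158. 160. 161. 163. 166.]
scene 25 26 [152. 154. 155. 157. 159.]
scene 30 28 [147. 148. 149. 151. 152.]
scene 35 26 [140. 142. 143. 144. 146.]
scene 40 30 [134. 136. 137. 139. 139.]
scene 45 22 [124. 129. 131. 133. 134.]
scene 50 47 [119. 120. 123. 125. 128.]
scene 55 12 [118. 120. 121. 121. 122.]
scene 65 2 [121. 122. 123. 124. 124.]
[-500.35091628 -499.21456767 -498.3192174 ] [ 200.00059754 -503.66120659  100.00393484] [ 799.9966007  -430.16720577  581.30495   ]
[[-0.     0.282  0.959]
 [-0.     0.959 -0.282]
 [-1.    -0.    -0.   ]]
```

The pictures show the printer at the right of the counter with its cover open at about 0.9 rad. The rocker (front, top image ≈(336,189)) and the feed key (rear, ≈(346,161)) are 84 mm apart in the depth data, against 86 mm given. The deck measures 124 mm high, the frame 129 and the printer ±93 × ±82, which agrees with the sizes given. I'll travel in front of the dispenser with the jaws shut.

```bash
python3 -m creep '0.087 0 0 -12 -195 113 -1;0.087 0 0 -12 -195 113 -1;0.087 0 0 -12 -195 113 -1;0.087 0 0 -12 -195 113 -1;0.087 0 0 -12 -195 113 -1;0.087 0 0 -12 -392 260 -1;0.087 0 0 -12 -392 260 -1;0.087 0 0 -12 -392 260 -1;0.087 0 0 -12 -392 260 -1;0.087 0 0 -12 -392 260 -1;0.087 0 0 -12 -392 260 -1;0.087 0 0 -12 -611 402 -1;0.087 0 0 -12 -611 402 -1;0.087 0 0 -12 -611 402 -1;0.087 0 0 -12 -611 402 -1;0.087 0 0 -12 -611 402 -1;0.087 0 0 -12 -611 402 -1;0.087 0 0 -12 -611 402 -1' 20; python3 - <<'E'
from h import *
o=bot.get_obs();print(o);print(Rn.from_euler("xyz",o["tcp_rot"]).as_matrix().round(3))
E
```

```text
time_s: 3.1
ee_pos: [389.9, -100.5, 262.1]
tcp_rot: [2.765, 1.57, 2.389]
contact_force: [-1.2, 0.2, -0.5]
opening: -0.3
{'time_s': 3.1, 'joints': array([-4.49109949e-01, -3.51318432e-01,  2.04765529e+00,  3.38176722e-04,
        1.44632771e+00, -1.64434234e+00]), 'qvel': array([ 0.05515792, -0.03168376,  0.02850624,  0.01383851,  0.01871291,
        0.02314055]), 'joint_efforts': array([ -1.61814149, -21.89737022, -40.19478321,  -0.24057697,
        -0.25282234,  -0.2989068 ]), 'ee_pos': array([ 389.86063907, -100.52658526,  262.09389169]), 'tcp_rot': array([2.76470247, 1.56967312, 2.38909637]), 'contact_force': array([-1.21666714,  0.19313808, -0.545339  ]), 'moment': array([-0.00371233, -0.01384017, -0.03081204]), 'opening': -0.3449075436743519}
[[-0.001  0.367  0.93 ]
 [ 0.001  0.93  -0.367]
 [-1.     0.    -0.001]]
```

```bash
python3 -m creep '0 0 0 0 -88 221 -1;0 0 0 0 -88 221 -1;0 0 0 0 -88 221 -1;0 0 0 0 -88 221 -1;0 0 0 0 -88 221 -1;0 0 0 0 -88 221 -1;0 0 0 28 -88 221 -1;0 0 0 28 -88 221 -1;0 0 0 28 -88 221 -1'; python3 - <<'E'
from h import *
o=bot.get_obs();print(o["ee_pos"],o["contact_force"])
for c in("scene","top"):
    s=bot.snapshot(c);cr=s["image"][120:290,230:400,::-1]
    cv2.imwrite(f"pics/{c}1.png",cv2.resize(cr,(595,595),interpolation=cv2.INTER_CUBIC))
E
```

```text
time_s: 4.0
ee_pos: [563.1, -259.8, 234.1]
tcp_rot: [2.776, 1.568, 2.405]
contact_force: [-0.2, -0.2, 1.3]
opening: -0.1
[ 563.07655249 -259.7615435   234.13080092] [-0.16199166 -0.20669269  1.29113717]
```

View pics/scene1.png

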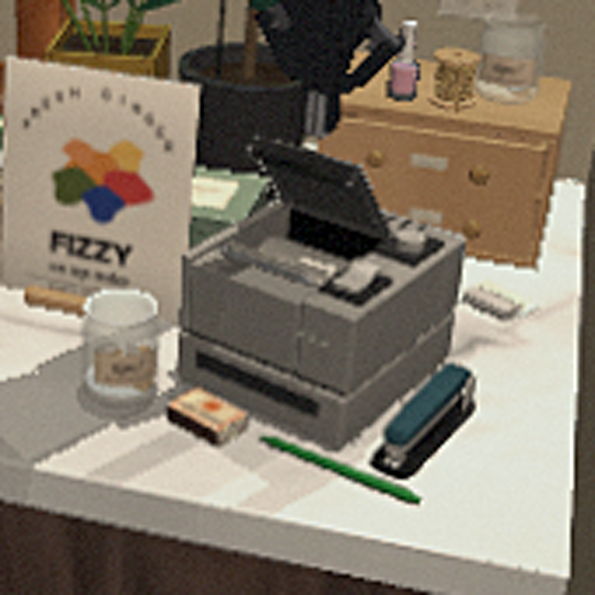

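```bash
python3 -m creep '0 0 0 10 0 0 -1;0 0 0 18 0 -1 -1;0 0 0 22 0 -6 -1;0 0 0 26 0 -12 -1;0 0 0 31 0 -18 -1;0 0 0 36 0 -23 -1;0 0 0 42 0 -28 -1;0 0 0 48 0 -33 -1;0 0 0 54 0 -37 -1;0 0 0 61 0 -41 -1;0 0 0 61 0 -41 -1'; python3 - <<'E'
from h import *
o=bot.get_obs();print(o["ee_pos"],o["contact_force"])
for c in("scene","top"):
    s=bot.snapshot(c);cr=s["image"][120:290,230:400,::-1]
    cv2.imwrite(f"pics/{c}2.png",cv2.resize(cr,(595,595),interpolation=cv2.INTER_CUBIC))
E
```

```text
time_s: 5.2
ee_pos: [524.1, -246.8, 171.8]
tcp_rot: [2.988, 1.568, 2.616]
contact_force: [0.1, -0.3, 1.0]
opening: -0.4
[ 524.05650054 -246.81916095  171.82341146] [ 0.05625189 -0.28211942  0.99848438]
```

View pics/scene2.png

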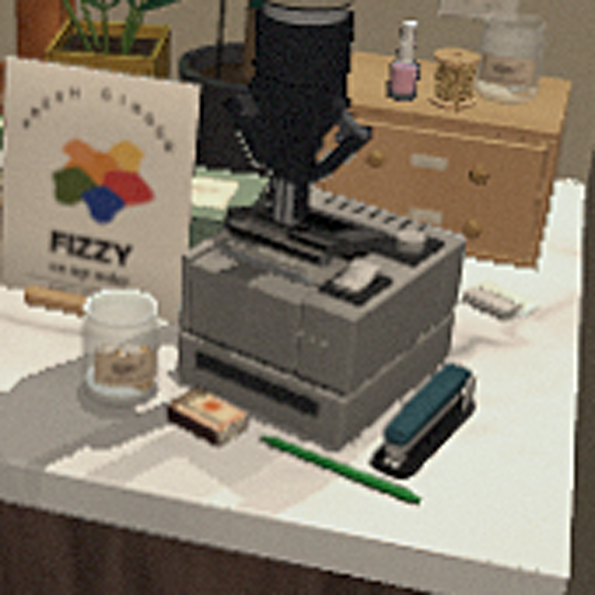

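The cover follows the fingertip and is now about 0.3 rad open. Next I push it through the catch.

```bash
python3 -m creep '0 0 0 6 0 -2 -1;0 0 0 12 0 -5 -1;0 0 0 18 0 -7 -1;0 0 0 22 0 -8 -1;0 0 0 25 0 -8 -1;0 0 0 27 0 -9 -1;0 0 0 28 0 -9 -1'
```

```text
time_s: 6.0
ee_pos: [516.0, -243.7, 144.4]
tcp_rot: [2.986, 1.569, 2.613]
contact_force: [-1.3, 0.9, 1.0]
opening: -0.2
```

```bash
python3 -m creep '0 0 0 1 0 0 -1;0 0 0 1 0 0 -1'; python3 -m creep '0 0 0 1 0 0 -1;0 0 0 1 0 0 -1'; python3 - <<'E'
from h import *
o=bot.get_obs();print(o["ee_pos"],o["contact_force"])
s=bot.snapshot("scene");cr=s["image"][150:270,260:380,::-1]
cv2.imwrite(f"pics/scene3.png",cv2.resize(cr,(600,600),interpolation=cv2.INTER_CUBIC))
E
```

```text
time_s: 6.2
ee_pos: [516.7, -244.0, 144.2]
tcp_rot: [3.034, 1.57, 2.661]
contact_force: [-0.6, 0.5, 0.6]
opening: -0.2
time_s: 6.4
ee_pos: [516.9, -244.2, 144.0]
tcp_rot: [-1.347, 1.571, -1.72]
contact_force: [-3.7, 1.5, 5.2]
opening: -0.1
[ 516.88502696 -244.16644093  143.99991563] [-3.68247184  1.47659377  5.24229054]
```

View pics/scene3.png

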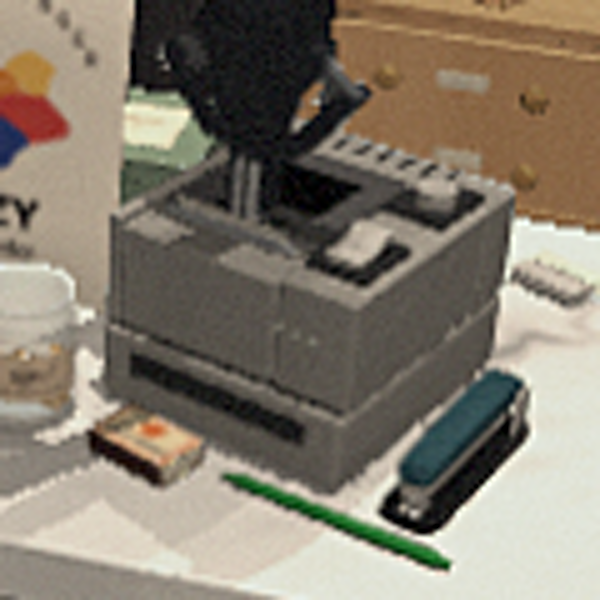

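The cover looks flush. I'll give it one more small push, then lift and check that it stays shut.

```bash
python3 -m creep '0 0 0 1 0 0 -1;0 0 0 1 0 0 -1'; python3 -m creep '0 0 0 -15 0 0 -1;0 0 0 -40 0 0 -1;0 0 0 -40 -76 10 -1;0 0 0 -40 -76 10 -1'; python3 - <<'E'
from h import *
yaw=np.radians(-21.4);px=np.array([np.cos(yaw),np.sin(yaw)]);py=np.array([-px[1],px[0]])
O=np.array([548.3,-277.1])
for c in ("scene","top"):
    s=bot.snapshot(c);cr=s["image"][150:270,260:380,::-1]
    cv2.imwrite(f"pics/{c}4.png",cv2.resize(cr,(600,600),interpolation=cv2.INTER_CUBIC))
    q=cloud(s).reshape(-1,3); L=np.c_[(q[:,:2]-O)@px,(q[:,:2]-O)@py,q[:,2]]
    m=(abs(L[:,1]-30)<30)
    for x0 in range(-60,60,10):
        a=L[m&(abs(L[:,0]-x0)<5)&(L[:,2]<220),2]
        if len(a): print(c,x0,len(a),np.percentile(a,[10,50,90]).round(1))
E
```

```text
time_s: 6.65
ee_pos: [516.9, -244.2, 143.9]
tcp_rot: [-1.512, 1.571, -1.885]
contact_force: [-4.4, 2.7, 11.7]
opening: 0.0
time_s: 7.05
ee_pos: [499.2, -321.1, 184.7]
tcp_rot: [-0.524, 1.566, -0.896]
contact_force: [0.1, -0.2, -0.5]
opening: -0.2
scene -60 70 [120.3 123.3 128.7]
scene -50 15 [123.6 124.9 126.2]
scene -40 31 [122.9 124.1 125.1]
scene -30 31 [122.9 123.9 124.8]
scene -20 36 [122.8 124.4 125.3]
scene -10 27 [123.4 124.2 125.2]
scene 0 36 [123.1 124.2 125.3]
scene 10 26 [123.3 124.4 125.6]
scene 20 29 [122.9 124.1 125.2]
scene 30 26 [122.7 124.2 125. ]
scene 40 29 [122.6 123.8 125.2]
scene 50 22 [122.1 123.6 124.5]
top -60 33 [120.4 129.7 134.3]
top -50 70 [110.2 124.4 127.1]
top -40 65 [123.  125.9 127.6]
top -30 61 [123.1 125.5 127.6]
top -20 75 [122.5 125.1 127.4]
top -10 75 [122.6 124.7 126.8]
top 0 74 [123.1 125.5 127.4]
top 10 74 [122.7 125.1 127.4]
top 20 76 [123.1 125.  127.5]
top 30 69 [122.6 125.  127. ]
top 40 80 [121.9 124.4 126.4]
top 50 70 [122.3 124.5 126.8]
```

View pics/scene4.png

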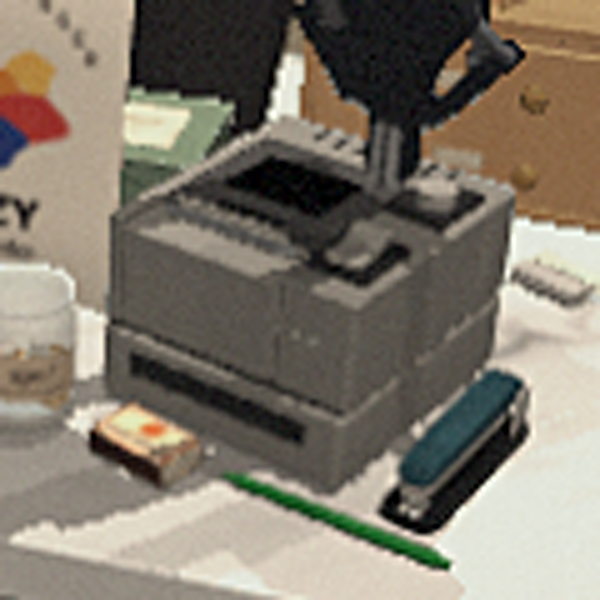

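The cover is shut flush (depth 124–125 mm along its whole length). Next is the rocker's rear end, first hovering just above it.

```bash
python3 -m creep '0 0 0 0 2 -3 -1;0 0 0 12 2 -3 -1;0 0 0 20 2 -3 -1;0 0 0 20 2 -3 -1'; python3 -m creep '0 0 0 2 0 0 -1;0 0 0 4 0 0 -1;0 0 0 4 0 0 -1'; python3 -m creep '0 0 0 2 0 0 -1;0 0 0 2 0 0 -1';python3 -m creep '0 0 0 1.5 0 0 -1;0 0 0 1.5 0 0 -1'
```

```text
time_s: 7.55
ee_pos: [496.1, -314.2, 160.6]
tcp_rot: [2.712, 1.568, 2.34]
contact_force: [-1.7, 0.4, 1.2]
opening: 0.1
time_s: 7.85
ee_pos: [496.4, -315.5, 158.0]
tcp_rot: [-2.58, 1.57, -2.952]
contact_force: [0.3, 0.3, 0.2]
opening: -0.3
time_s: 8.05
ee_pos: [496.1, -315.6, 155.8]
tcp_rot: [3.075, 1.57, 2.702]
contact_force: [-0.0, 0.4, -0.4]
opening: 0.1
time_s: 8.25
ee_pos: [496.2, -315.6, 154.5]
tcp_rot: [2.987, 1.57, 2.614]
contact_force: [-0.6, -1.3, 0.1]
opening: -0.1
```

```bash
python3 -m creep '0 0 0 1.5 0 0 -1;0 0 0 1.5 0 0 -1'; python3 -m creep '0 0 0 1 0 0 -1;0 0 0 1 0 0 -1'; python3 - <<'E'
from h import *
s=bot.snapshot("scene");cr=s["image"][170:230,305:365,::-1]
cv2.imwrite("pics/scene5.png",cv2.resize(cr,(600,600),interpolation=cv2.INTER_CUBIC))
E
```

```text
time_s: 8.45
ee_pos: [496.5, -315.8, 154.0]
tcp_rot: [-0.758, 1.57, -1.131]
contact_force: [-1.9, 0.7, 4.7]
opening: -0.1
time_s: 8.65
ee_pos: [496.5, -315.8, 153.9]
tcp_rot: [-0.982, 1.57, -1.355]
contact_force: [-4.5, 2.7, 9.9]
opening: 0.1
```

View pics/scene5.png

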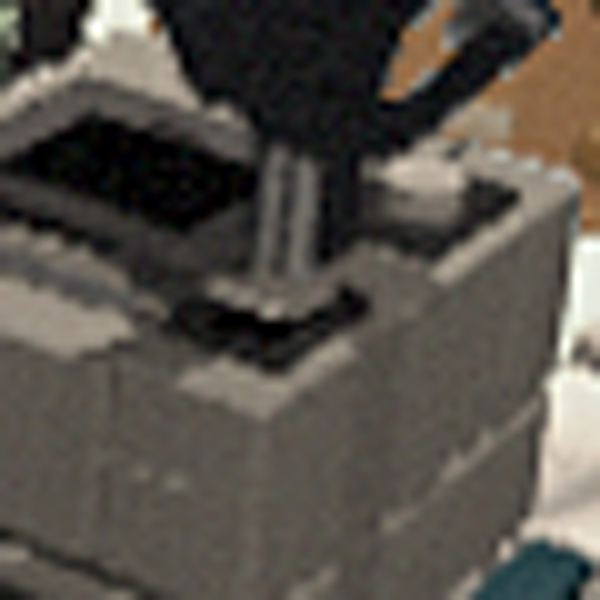

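```bash
python3 -m creep '0 0 0 -15 0 0 -1;0 0 0 -30 0 0 -1;0 0 0 -30 -2 70 -1;0 0 0 -30 -2 70 -1;0 0 0 -30 -2 70 -1'; python3 - <<'E'
from h import *
yaw=np.radians(-21.4);px=np.array([np.cos(yaw),np.sin(yaw)]);py=np.array([-px[1],px[0]])
O=np.array([548.3,-277.1])
for c in ("scene","top"):
    s=bot.snapshot(c);cr=s["image"][150:230,300:380,::-1]
    cv2.imwrite(f"pics/{c}6.png",cv2.resize(cr,(600,600),interpolation=cv2.INTER_CUBIC))
    q=cloud(s).reshape(-1,3); L=np.c_[(q[:,:2]-O)@px,(q[:,:2]-O)@py,q[:,2]]
    for x0 in range(-72,-20,6):
        a=L[(abs(L[:,1]+58)<7)&(abs(L[:,0]-x0)<3),2]
        if len(a): print(c,x0,len(a),np.median(a).round(1))
E
```

```text
time_s: 9.2
ee_pos: [563.0, -344.1, 183.6]
tcp_rot: [-0.24, 1.568, -0.612]
contact_force: [0.3, -0.2, 0.3]
opening: 0.0
scene -72 10 127.0
scene -66 12 138.8
scene -60 6 125.7
scene -54 7 125.7
scene -48 8 133.2
scene -42 5 133.7
scene -36 6 133.6
```

View pics/scene6.png

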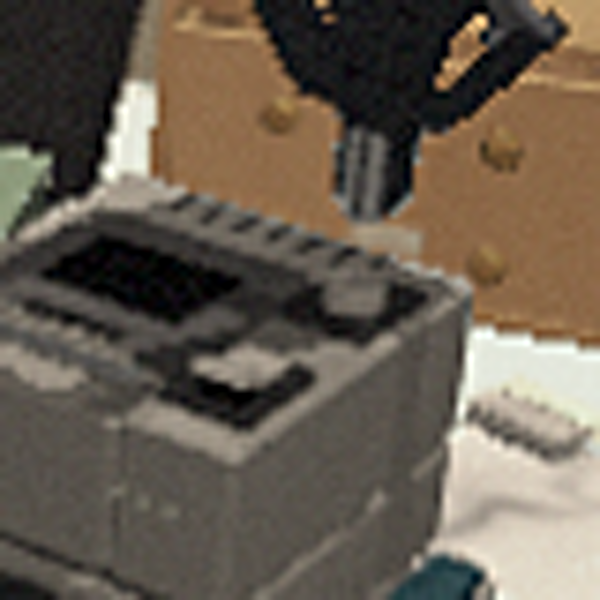

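The rocker is on: its front end is now at 139 mm and its rear end at 133.6 mm. Next is the feed key.

```bash
python3 -m creep '0 0 0 0 0 -3 -1;0 0 0 12 0 -3 -1;0 0 0 22 0 -3 -1;0 0 0 22 0 -3 -1'; python3 -m creep '0 0 0 2 0 0 -1;0 0 0 4 0 0 -1;0 0 0 5 0 0 -1;0 0 0 5 0 0 -1'; python3 -m creep '0 0 0 2 0 0 -1;0 0 0 2 0 0 -1;0 0 0 2 0 0 -1';python3 -m creep '0 0 0 1.5 0 0 -1;0 0 0 1.5 0 0 -1;0 0 0 1.5 0 0 -1'
```

```text
time_s: 9.7
ee_pos: [556.6, -341.0, 157.8]
tcp_rot: [2.867, 1.567, 2.494]
contact_force: [-0.8, 0.2, 1.8]
opening: 0.3
time_s: 10.1
ee_pos: [558.0, -341.9, 155.6]
tcp_rot: [-2.736, 1.571, -3.109]
contact_force: [-2.1, 2.0, 2.4]
opening: -0.0
time_s: 10.4
ee_pos: [558.3, -342.0, 153.7]
tcp_rot: [-0.343, 1.57, -0.715]
contact_force: [-1.5, 0.4, 3.3]
opening: 0.2
time_s: 10.7
ee_pos: [558.3, -342.0, 152.8]
tcp_rot: [-0.358, 1.57, -0.731]
contact_force: [-3.4, 1.5, 7.8]
opening: 0.4
```

```bash
python3 -m creep '0 0 0 1 0 0 -1;0 0 0 1 0 0 -1;0 0 0 1 0 0 -1';python3 -m creep '0 0 0 1 0 0 -1;0 0 0 1 0 0 -1;0 0 0 1 0 0 -1'
```

```text
time_s: 11.0
ee_pos: [558.3, -342.1, 152.8]
tcp_rot: [-0.427, 1.57, -0.799]
contact_force: [-5.4, 3.5, 12.5]
opening: 0.5
time_s: 11.3
ee_pos: [558.4, -342.1, 152.7]
tcp_rot: [-0.432, 1.57, -0.804]
contact_force: [-7.3, 4.1, 16.8]
opening: -0.4
```

The key is on its stop: the tip stays at 133.8 mm while the force climbs to 17 N. I'll release straight up and check everything.

```bash
python3 -m creep '0 0 0 -4 0 0 -1;0 0 0 -12 0 0 -1;0 0 0 -30 0 0 -1;0 0 0 -60 0 0 -1;0 0 0 -100 0 0 -1;0 0 0 -100 0 -40 -1;0 0 0 -100 0 -90 -1;0 0 0 -100 0 -140 -1;0 0 0 -100 0 -180 -1;0 0 0 -100 0 -180 -1;0 0 0 -100 0 -180 -1'; python3 - <<'E'
from h import *
import pickle
yaw=np.radians(-21.4);px=np.array([np.cos(yaw),np.sin(yaw)]);py=np.array([-px[1],px[0]])
O=np.array([548.3,-277.1])
for c in ("scene","top"):
    s=bot.snapshot(c);cr=s["image"][140:270,240:370,::-1]
    cv2.imwrite(f"pics/{c}7.png",cv2.resize(cr,(600,600),interpolation=cv2.INTER_CUBIC))
    q=cloud(s).reshape(-1,3); L=np.c_[(q[:,:2]-O)@px,(q[:,:2]-O)@py,q[:,2]]
    f=lambda x,y,w=4:np.median(L[(abs(L[:,1]-y)<w)&(abs(L[:,0]-x)<w),2]).round(1)
    print(c,"key",f(36,-57,6),"rock front/rear",f(-64,-57),f(-37,-57),"cover",f(-44,19,6),f(0,19),f(40,19))
print(bot.get_obs()["contact_force"],bot.get_obs()["time_s"])
E
```

```text
time_s: 12.4
ee_pos: [390.2, -276.3, 250.0]
tcp_rot: [-0.263, 1.569, -0.637]
contact_force: [1.3, 0.8, 0.1]
opening: 0.0
scene key 137.4 rock front/rear 137.6 132.6 cover 124.5 123.9 123.0
top key 138.5 rock front/rear nan nan cover 126.0 125.3 124.8
[ 0.76407178 -0.58320231 -0.30510523] 12.5
  return _methods._mean(a, axis=axis, dtype=dtype,
  ret = ret.dtype.type(ret / rcount)
```

View pics/scene7.png

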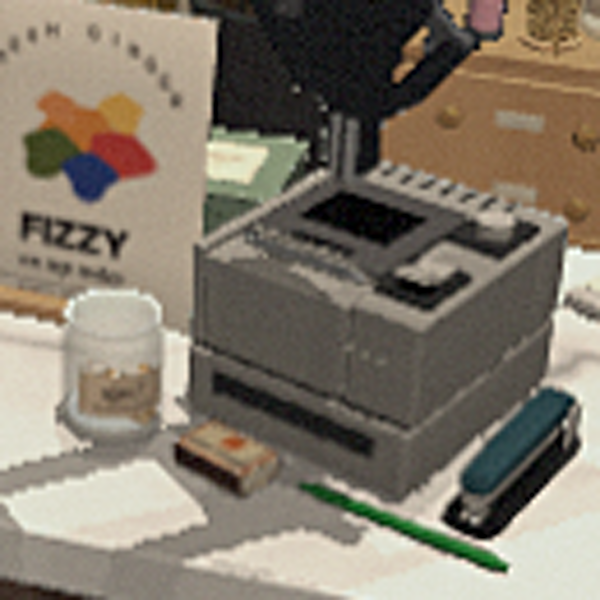

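Cover shut, rocker on, key back up. The jar, matchbox, pen and stapler are unmoved and the arm is clear, so I'm handing in.

```bash
python3 -c "
from bench import bot
print(bot.finish_job())"
```

```text
the job is handed in; nothing more can be done
None
```

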